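Stand the toppled wipe cartons back up

TASK

Two cartons of wipes have toppled side by side against the pink basket. Gently push each one back up with the fingertips until it stands upright on its end on the worktop, close to where its foot is now. Only push: do not grip or lift the cartons, and leave the basket, the jars in it and everything else where they are.

Things in the scene. Friction and masses are not known exactly. Their poses are not given: they have to be found in the camera images.
- carton_1_center (a point): centre of one of two identical loose green-and-white cartons of wipes, 68 (x) x 200 (y) x 55 (z) mm, 0.13 to 0.25 kg. y points up the carton, x out of its upper side, away from the basket. At the start y leans 33 degrees over the basket. Once y is within 19 degrees (0.33 rad) of vertical it tips onto its end by itself; upright, the centre is 100 mm high
- carton_1_edge (a point): middle of the lower edge of the raised end of carton 1 (from its centre: x -34 mm, y +100 mm). At the start it hangs over the basket, about 168 mm above the worktop; the carton's underside rests on the basket's rim and its foot edge, 200 mm from here along -y, on the worktop outside the basket; rising, it follows a circle about that edge
- carton_2_center (a point): centre of the other of two identical loose green-and-white cartons of wipes, 68 (x) x 200 (y) x 55 (z) mm, 0.13 to 0.25 kg. y points up the carton, x out of its upper side, away from the basket. At the start y leans 33 degrees over the basket. Once y is within 19 degrees (0.33 rad) of vertical it tips onto its end by itself; upright, the centre is 100 mm high
- carton_2_edge (a point): middle of the lower edge of the raised end of carton 2 (from its centre: x -34 mm, y +100 mm). At the start it hangs over the basket, about 168 mm above the worktop; the carton's underside rests on the basket's rim and its foot edge, 200 mm from here along -y, on the worktop outside the basket; rising, it follows a circle about that edge
- pink_basket: pink perforated plastic basket, open on top, 138 x 194 mm and 64 mm high, walls 6 mm; it does not move. Origin: centre of its underside, x across its 138 mm, y along its 194 mm, z up. Both cartons stand on its +x side, next to each other along y, 78 to 96 mm between their centres
- jar_1: plain white sample jar with a red screw lid, 53 mm across and 62 mm high, loose, standing in the basket. Origin: centre of its underside
- jar_2: white sample jar with a blue screw lid, 57 mm across and 70 mm high, loose, standing in the basket. Origin: centre of its underside
- brown_jar: brown sample jar with a white lid, 53 mm across and 70 mm high, loose on the worktop. Origin: centre of its underside
- steel_cup: open stainless cup, 70 mm across and 88 mm high, loose on the worktop. Origin: centre of its underside
- tape: roll of brown packing tape lying flat, 94 mm across and 48 mm high, loose on the worktop. Origin: centre of its underside
- screwdriver: screwdriver with a red handle, 172 mm long, lying loose on the worktop. Origin: centre of its underside, y along its length
- thermometer: white probe thermometer, 190 mm long and 14 mm high, lying loose on the worktop. Origin: centre of its underside, y along its length

How it is judged:
At the end, for the whole second after the job is handed in: Both cartons stand upright on their ends on the worktop (within 0.06 rad of vertical, centre 94 to 106 mm high) and at rest, each centre within 115 mm of where it began (standing a carton up on the spot moves it about 60 mm), and no other loose thing has moved more than 20 mm (angle between each of carton_1_center, carton_2_center's own y axis and vertical below 0.06 rad and height (world z) of carton_1_center between 0.094 and 0.106 m and distance of each of carton_1_center, carton_2_center from where it was at the start of the episode below 0.115 m and linear speed of each of carton_1, carton_2 below 0.05 m/s and angular speed of each of carton_1, carton_2 below 0.5 rad/s and height (world z) of carton_2_center between 0.094 and 0.106 m and distance of each of jar_1, jar_2, brown_jar, steel_cup, tape, screwdriver, thermometer from where it was at the start of the episode below 0.02 m); the robot touches nothing.
It fails at once if a carton is lifted off the worktop (height (world z) of any of carton_1_center, carton_2_center above 0.116 m).
It fails at once if a carton is pinched or pressed hard (over 20 N from the fingers) (contact force between the fingers and carton_1 above 20 N or contact force between the fingers and carton_2 above 20 N).
It fails at once if one of the other loose things is moved by more than 20 mm (distance of any of jar_1, jar_2, brown_jar, steel_cup, tape, screwdriver, thermometer from where it was at the start of the episode above 0.02 m).
It also fails if it takes over 56 s, if anything falls off the work surface, if the arm or the gripper's body presses on something with over 40 N, if the wrist force passes 120 N, or if a joint passes its speed limit or range.

ROBOT

A 6-joint arm with a two-finger parallel gripper is mounted at the origin on a cart in front of the work surface, level with it; the furniture and walls round the work are solid. World frame = base frame: x ahead of the robot, y to its left, z up, the work surface at z = 0. Lengths are in m, angles in rad, forces in N, time in s.
With the tool pointing down it reaches from about 0.225 to 0.725 m from the base axis. Payload 3.1 kg.
Tool frame: the origin (TCP) lies midway between the tips of the shut fingers; the grasp point (between the pads) lies 19 mm behind it; z points along the fingers, y is the line along which they close (so a half turn about z gives the same grasp; the last joint's range is limited). The gripper opens to 85 mm and grips with 20 to 120 N. Pads are 22 mm wide; open, the fingers measure 114 mm over their backs; the gripper's body (76 mm by 85 mm) begins 54 mm behind the grasp point. The pads swing forward as they close: fully open they stand 13 mm farther back than shut.
Start: joints at [1.083, 0.048, 0.099, 1.622, 0, 1.443], TCP at [0.185, 0.491, 0.231] pointing down, gripper open.
Joint ranges: [-2.91, 2.91], [-0.99, 1.94], [-1.21, 1.42], [-2.12, 2.29], [-1.49, 1.47], [-3.14, 3.14]. Speed limits (rad/s): [2.79, 2.79, 3.14, 3.14, 3.14, 3.14].

INTERFACE

Orientations are given as a rotation vector (axis times angle).
In Python, from bench import manip gives the robot as it stands.
- The arm moves only by the tool drive_tool, never from a script. Its argument "deltas" is a list of rows, each a list of 7 numbers: the turn, a rotation vector about the tool's x, y, z in degrees, then the shift along the tool's x, y, z in cm, then the gripper command: -1 is shut, 1 is fully open, values between are in proportion. A call has 1 to 8 rows; each row shifts and turns the commanded pose from where the row before left it, along the tool's axes as they then stand; what a row does not reach is not made up. A row lasts 1/12 s, in which the tool goes at most 41.7 mm and 7.16 degrees, less where a joint would pass 70% of its speed; a pose out of reach is approached as far as the arm can. A call with a gripper value outside its range is refused whole. The fingers move at their own pace and stop on an object; the grip force is fixed at half the most. Time passes only in rows, so rows that do not move let the fingers close. It gives the time, the measured TCP pose, the force, the opening and the grip force at its end, in the units of the state.
- manip.get_obs(): the state, without advancing time (a new reading comes with each control period).
- manip.grab_frame(name): name is "scene" or "side" or "wrist"; returns a dict with "image" (384x512x3 uint8, blue, green, red), "depth" (384x512 float32, m along the optical axis (not along the pixel's ray), 0 where there is no reading), "intrinsics" (3x3 intrinsics, pixels), "origin" and "attitude" of the camera in the world; the wrist camera has in their place "hand_eye" (4x4, takes a point from camera to tool coordinates, whose origin is the TCP and whose axes are the flange's). Camera axes: x right, y up, looking along -z (the intrinsics and any distortion apply to the point x, -y, -z); pixel columns grow to the right and rows downward; lengths in m; the calibration is good to about 2 mm. A picture is of the moment at which its call begins: read the wrist's pose just before it.
- manip.hand_in(): hands the job in; it is judged then, once.
Trained networks look in a picture, given as the dict that the camera call returned (one of the last four; its "shot" number tells which), for a name from the list of things; names that differ only in an ending like _2 or _b are one class to them, and where a whole thing is asked for, a point or a joint stands for the part that bears it (a point fixed in the world has none). Each returns a list of dicts, best first, with "confidence" (0 to 1); they miss things now and then, are a little off and sometimes report something else, mostly with a low value. They report only what shows in the picture. A call takes as long as a camera call.
- manip.spot_in(picture, name): "xy" ([column, row] in pixels, amid what is visible of it).
- manip.trace(picture, name): "pixels" (384x512 bool, what is visible of it) and "xy" ([column, row] in pixels, amid what is visible of it).
The state is a dict: "t": time; "qpos": joint angles; "qvel": joint speeds; "joint_efforts": joint torques, N m; "ee_pos": TCP position; "tool_rot": TCP orientation; "ft_force": force on the tool from outside, world axes, zero at the start; "moment": the same for the moment, N m; "opening": opening from 0.0 (shut) to 1.0 (fully open); "gripper_force": force on a finger pad.
Only numpy, scipy, OpenCV 4.12 (cv2) and the standard library are available. Lean on these libraries where they do the work, as an engineer would, in place of code of your own. Each camera call takes 0.05 s, during which the arm holds its last target. There are 200 camera calls.

## Working session

There is one attempt and no reset: what is moved stays moved. The work goes in short steps, Python scripts to look and compute and a tool call to move; the robot and the scene stay as the last step left them, time stands still between calls to the robot, and variables do not carry over. Pictures are saved under pics/ and viewed, at most 10 in all, crops included, and the job is handed in when it is done.

Besides the shell and the picture viewer there is one more tool, called after ">>>" by a JSON object that holds its "op" and its "data". drive_tool: Moves the arm, as the interface text tells. Its arguments: {"type":"object","properties":{"deltas":{"type":"array"}},"required":["deltas"]}

```bash
mkdir -p pics; cat > h.py <<'E'
import numpy as np, cv2
from bench import manip
from scipy.spatial.transform import Rotation as R
def rot(a):
    a=np.array(a,float)
    return a if a.shape==(3,3) else (R.from_rotvec(a).as_matrix() if a.size==3 else R.from_quat(a).as_matrix())
def cloud(f):
    K=np.array(f["intrinsics"]);d=f["depth"];v,u=np.mgrid[:d.shape[0],:d.shape[1]]
    p=np.stack([(u-K[0,2])/K[0,0]*d,-(v-K[1,2])/K[1,1]*d,-d],-1)
    return p@rot(f["attitude"]).T+np.array(f["origin"])
E
python3 - <<'E'
from h import *
o=manip.get_obs();print({k:np.round(v,3) for k,v in o.items()})
ims=[]
for n in("scene","side"):
    f=manip.grab_frame(n);ims.append(f["image"]);print(n,{k:np.round(f[k],3).tolist() for k in f if k not in("image","depth")})
    c=cloud(f);np.savez(f"{n}.npz",c=c,d=f["depth"],im=f["image"])
    for t in("carton_1_center","pink_basket","jar_1","jar_2","brown_jar","steel_cup","tape","screwdriver","thermometer"):
        for r in manip.trace(f,t)[:3]:
            m=r["pixels"]&(f["depth"]>0)
            if m.sum(): print(t,round(r["confidence"],2),np.round(r["xy"]),m.sum(),np.round(np.median(c[m],0),3),np.round(np.percentile(c[m],2,axis=0),3),np.round(np.percentile(c[m],98,axis=0),3))
            if t[:3]=="car": np.save(f"m_{n}_{int(r['xy'][0])}.npy",r["pixels"])
cv2.imwrite("pics/a.png",cv2.resize(np.hstack(ims),(800,300)))
cv2.imwrite("pics/s.png",ims[0])
E
```

```text
{'t': np.float64(0.0), 'qpos': array([ 1.083,  0.049,  0.098,  1.622, -0.   ,  1.443]), 'qvel': array([ 0.   ,  0.   , -0.001,  0.002,  0.002, -0.   ]), 'joint_efforts': array([ 0.0000e+00, -3.3878e+01,  3.2002e+01,  2.0000e-02, -0.0000e+00,
        0.0000e+00]), 'ee_pos': array([0.185, 0.491, 0.23 ]), 'tool_rot': array([-0.562, -3.09 ,  0.004]), 'ft_force': array([ 0.384,  0.798, -0.222]), 'moment': array([-0.008, -0.004,  0.02 ]), 'gripper_force': np.float64(0.0), 'opening': np.float64(1.001)}
scene {'intrinsics': [[358.589, 0.0, 252.674], [0.0, 358.589, 190.893], [0.0, 0.0, 1.0]], 'origin': [0.283, -0.508, 0.818], 'attitude': [0.757, -0.17, -0.463], 'shot': 1}
carton_1_center 0.9 [224. 135.] 678 [0.593 0.298 0.172] [0.566 0.266 0.065] [0.623 0.378 0.201]
pink_basket 0.89 [219. 178.] 1887 [0.548 0.289 0.037] [ 0.444  0.196 -0.001] [0.64  0.364 0.065]
jar_1 0.65 [202. 177.] 273 [0.49  0.262 0.071] [0.465 0.244 0.046] [0.515 0.297 0.074]
jar_1 0.45 [229. 174.] 209 [0.572 0.238 0.063] [0.548 0.218 0.003] [0.597 0.317 0.066]
jar_2 0.65 [202. 177.] 273 [0.49  0.262 0.071] [0.465 0.244 0
[... 1110 characters left out ...]
 0.242 0.051] [0.514 0.292 0.075]
brown_jar 0.97 [261. 244.] 403 [ 0.511 -0.068  0.051] [ 0.497 -0.079  0.007] [ 0.536 -0.035  0.072]
brown_jar 0.45 [205. 163.] 561 [0.506 0.322 0.164] [0.482 0.289 0.071] [0.537 0.392 0.202]
steel_cup 0.55 [236. 248.] 822 [ 0.425 -0.053  0.056] [ 0.396 -0.069  0.004] [ 0.463 -0.     0.088]
tape 0.71 [201. 167.] 576 [0.507 0.324 0.158] [0.482 0.29  0.063] [0.538 0.41  0.202]
tape 0.69 [276. 196.] 389 [0.726 0.149 0.03 ] [0.691 0.115 0.003] [0.776 0.204 0.05 ]
screwdriver 0.66 [265. 293.] 316 [ 0.431 -0.193  0.014] [ 0.422 -0.294 -0.001] [ 0.444 -0.146  0.023]
thermometer 0.63 [339. 271.] 188 [ 0.66  -0.237  0.014] [ 0.605 -0.245  0.004] [ 0.7   -0.225  0.017]
```

View pics/a.png

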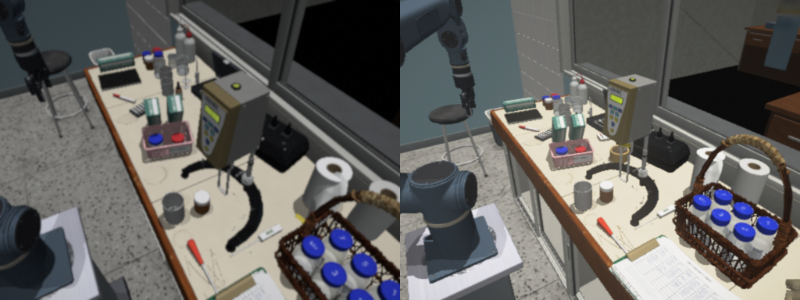

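```bash
python3 - <<'E'
import numpy as np,cv2
S=[np.load(n+".npz") for n in("scene","side")]
c=np.vstack([s["c"][s["d"]>0] for s in S])
# height map 1cm cells x .2-.95, y -.1..0.75
print("rows y from .65 down, cols x .30...; max z cm")
for y in np.arange(.62,-.06,-.02):
    r=""
    for x in np.arange(.30,.90,.02):
        m=(abs(c[:,0]-x-.01)<.01)&(abs(c[:,1]-y-.01)<.01)
        r+=f"{int(c[m,2].max()*100+.5):3d}" if m.any() else "  ."
    print(f"{y:.2f}",r)
for s in S:
  for side,lo,hi in(("L",.47,.55),("R",.555,.64)):
    m=(s["d"]>0)&(s["c"][...,0]>lo)&(s["c"][...,0]<hi)&(s["c"][...,1]>.2)&(s["c"][...,1]<.45)&(s["c"][...,2]>.085)&(s["c"][...,2]<.22)
    p=s["c"][m]; print(side,m.sum())
    for z in np.arange(.09,.21,.01):
        q=p[abs(p[:,2]-z)<.005]
        if len(q)>3: print(round(z,3),len(q),np.round(np.percentile(q[:,0],[2,98]),3),np.round(np.percentile(q[:,1],[2,50,98]),3))
im=S[0]["im"][60:260,110:370];cv2.imwrite("pics/b.png",cv2.resize(im,None,fx=3,fy=3,interpolation=cv2.INTER_CUBIC))
E
```

```text
rows y from .65 down, cols x .30...; max z cm
0.62 -80-80  0  0  0  0  0  0  0  2  2  1  0  0  0  0  0  8  7  .  7  7  .  0 12  0  0  7 13  0  0
0.60 -80-80  0  1  0  0  0  0  0  0  0  0  1  1  1  0  0  7  7  .  8  0  .  0  0  0  .  .  .  .  .
0.58 -80-80  0  0  0  0  0  0  0  1  1  1  2  2  .  .  0  0  8  8  8  .  0  0  3  3  3  4  4  3 19
0.56 -80-80  0  0  0  0  0  0  1  2  2  2  2  1  .  0  0  0  0  .  6  .  0  0  4  4  4  4  3  3 19
0.54 -80-80  0  0  0  1  0  0  1  2  2  2  2  2  .  0  0  0  0  . 10 10  0  0  4  4  3  3  3  3 19
0.52 -80-80  0  0  0  1  0  1  0  2  2  2  1  .  .  0  0  0  .  .  8  7  0  0  4  4  3  3  3  3 19
0.50 -80-80  0  0  0  0  0  0  1  2  2  1  0  .  .  0  0  .  .  .  0  0  0  0  4  4  4  3  3  . 19
0.48 -80-80  0  1  0  0  0  1  0  0  0  0-69  .  0  0  0  .  .  .  0  0  1  0  4  4  2  3  .  .  .
0.46 -80-80  0  0  0  0  0  0  0  0  0  0  .  .  0  0  0  .  .  .  0  0  0  0  1  4  3  3  .  . 19
0.44 -80-80  0  0  0  0  0  0  0  0  0-69  .  0  0  0  .  .  .  0  0  1  0  0  1  4  2  .  .  . 19
0.42 -80-80  0  1  0  0  0  0  0  0  7  .  .  0  0  5  .  .  0  
[... 3646 characters left out ...]
 0.527] [0.285 0.295 0.368]
0.17 71 [0.48 0.53] [0.287 0.297 0.357]
0.18 70 [0.482 0.533] [0.296 0.31  0.353]
0.19 72 [0.487 0.537] [0.31  0.324 0.346]
0.2 64 [0.489 0.542] [0.325 0.337 0.35 ]
R 531
0.09 32 [0.575 0.624] [0.308 0.319 0.392]
0.1 28 [0.573 0.62 ] [0.302 0.313 0.387]
0.11 34 [0.571 0.62 ] [0.296 0.306 0.384]
0.12 30 [0.571 0.618] [0.289 0.3   0.365]
0.13 35 [0.567 0.616] [0.282 0.294 0.367]
0.14 31 [0.568 0.612] [0.279 0.288 0.362]
0.15 39 [0.564 0.612] [0.271 0.282 0.357]
0.16 32 [0.563 0.611] [0.264 0.274 0.34 ]
0.17 65 [0.563 0.611] [0.262 0.273 0.334]
0.18 76 [0.564 0.618] [0.273 0.287 0.325]
0.19 70 [0.57  0.621] [0.288 0.301 0.331]
0.2 59 [0.574 0.624] [0.304 0.313 0.328]
```

View pics/b.png

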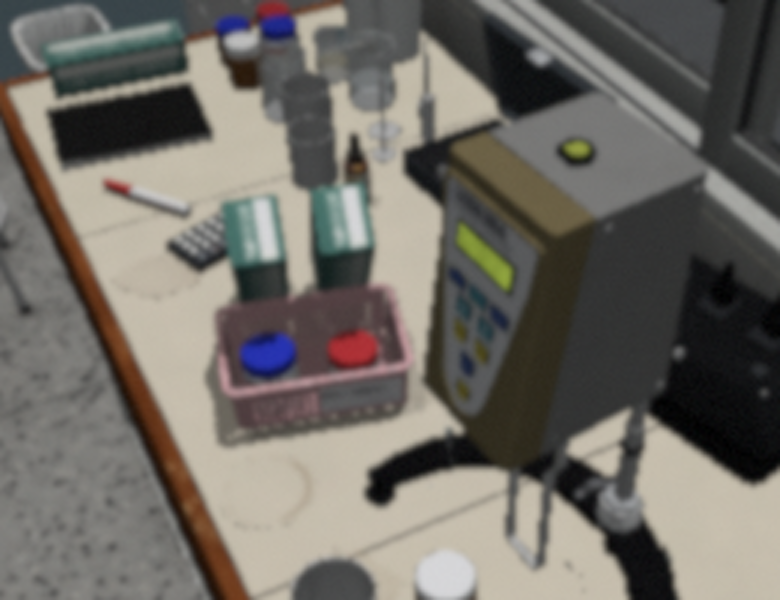

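The crop shows the pink basket with a blue-lidded jar at about (268,352) and a red-lidded one at (352,348). The two cartons lean towards the camera over it, with tops at (250,225) and (340,215). The grey instrument on the right stays clear, at y < 0. The edges fit to about (0.505, 0.290) and (0.588, 0.268), and the push direction is about (0.25, 0.97).

I'll shut the fingers and turn the tool so its x axis lies along the push.

>>> {"op": "drive_tool", "data": {"deltas": [[0,0,7,0,0,-1,-1],[0,0,7,0,0,-1,-1],[0,0,7,0,0,-1,-1],[0,0,7,0,0,-1,-1],[0,0,7,0,0,0,-1],[0,0,7,0,0,0,-1],[0,0,7,0,0,0,-1],[0,0,7,0,0,0,-1]]}}

```text
t: 1.67
ee_pos: [0.1849, 0.4915, 0.2715]
tool_rot: [-1.955, -2.459, -0.0]
ft_force: [0.1, 0.2, 0.3]
opening: 0.002
gripper_force: 0.0
```

>>> {"op": "drive_tool", "data": {"deltas": [[0,0,7,0,0,0,-1],[0,0,7,0,0,0,-1],[0,0,7,0,0,0,-1],[0,0,7,0,0,0,-1],[0,0,0,0,0,0,-1],[0,0,0,0,0,0,-1]]}}

```text
t: 2.17
ee_pos: [0.1849, 0.4914, 0.2713]
tool_rot: [-2.483, -1.925, -0.0]
ft_force: [-0.3, -0.1, -0.0]
opening: 0.004
gripper_force: 0.0
```

>>> {"op": "drive_tool", "data": {"deltas": [[0,0,0,-1.4,3.0,0,-1],[0,0,0,-1.4,3.0,0,-1],[0,0,0,-1.4,3.0,0,-1],[0,0,0,-1.4,3.0,0,-1],[0,0,0,-1.4,3.0,0,-1],[0,0,0,-1.4,3.0,0,-1]]}}

```text
t: 2.67
ee_pos: [0.3388, 0.3636, 0.2715]
tool_rot: [-2.483, -1.925, -0.001]
ft_force: [0.1, 1.9, 0.9]
opening: 0.0
gripper_force: 0.0
```

>>> {"op": "drive_tool", "data": {"deltas": [[0,0,0,-1.4,3.0,0,-1],[0,0,0,-1.4,3.0,0,-1],[0,0,0,-1.4,3.0,0,-1],[0,0,0,-1.4,3.0,0,-1],[0,0,0,-1.4,3.0,0,-1],[0,0,0,-1.4,3.0,0,-1],[0,0,0,0,0,0,-1],[0,0,0,0,0,0,-1]]}}

```text
t: 3.33
ee_pos: [0.4918, 0.2367, 0.2707]
tool_rot: [-2.486, -1.919, 0.002]
ft_force: [0.2, 0.7, -0.8]
opening: -0.001
gripper_force: 0.0
```

>>> {"op": "drive_tool", "data": {"deltas": [[0,0,0,0,0,3,-1],[0,0,0,0,0,3,-1],[0,0,0,0,0,3,-1],[0,0,0,0,0,3,-1],[0,0,0,1,0,0,-1],[0,0,0,1,0,0,-1],[0,0,0,1,0,0,-1],[0,0,0,0,0,0,-1]]}}

```text
t: 4.0
ee_pos: [0.501, 0.2707, 0.1554]
tool_rot: [2.482, 1.924, 0.013]
ft_force: [0.0, 0.4, 0.0]
opening: 0.002
gripper_force: 0.0
```

>>> {"op": "drive_tool", "data": {"deltas": [[0,0,0,0.4,0,0,-1],[0,0,0,0.4,0,0,-1],[0,0,0,0.4,0,0,-1],[0,0,0,0.4,0,0,-1],[0,0,0,0.4,0,0,-1],[0,0,0,0.4,0,0,-1]]}}

```text
t: 4.5
ee_pos: [0.5047, 0.2904, 0.1514]
tool_rot: [2.486, 1.92, 0.0]
ft_force: [0.0, -0.1, -0.1]
opening: 0.004
gripper_force: 0.2
```

```bash
python3 - <<'E'
from h import *
f=manip.grab_frame("scene");im=f["image"][80:230,130:330];cv2.imwrite("pics/c.png",cv2.resize(im,None,fx=4,fy=4,interpolation=cv2.INTER_CUBIC))
E
```

```text
(no output)
```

View pics/c.png

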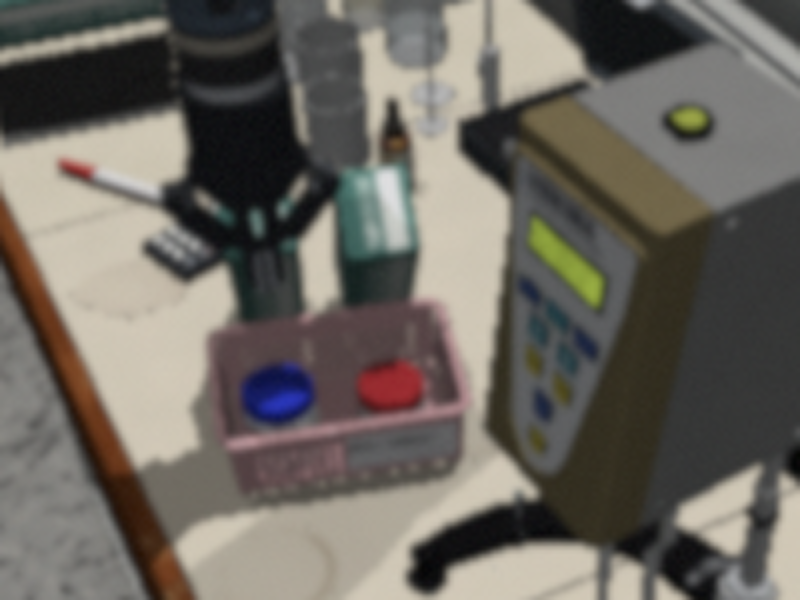

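The fingers at (270,260) are centred on the left carton. The right knuckle at (320,175) passes near the neighbouring carton's top, so I'll raise the tool slightly while pushing.

>>> {"op": "drive_tool", "data": {"deltas": [[0,0,0,0.4,0,-0.2,-1],[0,0,0,0.4,0,-0.2,-1],[0,0,0,0.4,0,-0.2,-1],[0,0,0,0.4,0,-0.2,-1],[0,0,0,0.4,0,-0.2,-1],[0,0,0,0.3,0,-0.2,-1],[0,0,0,0.3,0,-0.2,-1],[0,0,0,0.3,0,-0.2,-1]]}}

```text
t: 5.22
ee_pos: [0.5119, 0.3186, 0.1676]
tool_rot: [2.486, 1.921, 0.0]
ft_force: [-1.0, 0.3, 0.7]
opening: -0.005
gripper_force: 0.0
```

```bash
cat >> h.py <<'E'
def look(name="scene"):
    f=manip.grab_frame(name);c=cloud(f)
    for lo,hi in((.45,.556),(.558,.67)):
        m=(f["depth"]>0)&(c[...,0]>lo)&(c[...,0]<hi)&(c[...,1]>.23)&(c[...,1]<.5)&(c[...,2]>.07)&(c[...,2]<.16)
        g=f["image"].astype(int); m&=(g[...,1]>g[...,2]+12)
        for z in np.arange(.09,.22,.02):
            q=c[m&(abs(c[...,2]-z)<.006)]
            if len(q)>3: print(round(z,2),len(q),np.round(np.percentile(q[:,0],[5,95]),3),np.round(np.percentile(q[:,1],[5,50,95]),3))
        print()
    return f
E
python3 - <<'E'
from h import *
look("side")
f=look();im=f["image"][80:230,130:330];cv2.imwrite("pics/d.png",cv2.resize(im,None,fx=3,fy=3,interpolation=cv2.INTER_CUBIC))
E
```

```text
0.09 9 [0.499 0.51 ] [0.367 0.371 0.374]
0.11 10 [0.5  0.51] [0.359 0.363 0.367]
0.13 11 [0.495 0.508] [0.351 0.354 0.358]
0.15 8 [0.494 0.505] [0.345 0.349 0.35 ]


0.13 9 [0.5   0.508] [0.355 0.357 0.358]
0.15 5 [0.497 0.502] [0.346 0.35  0.351]

0.15 11 [0.564 0.59 ] [0.276 0.28  0.295]
```

View pics/d.png

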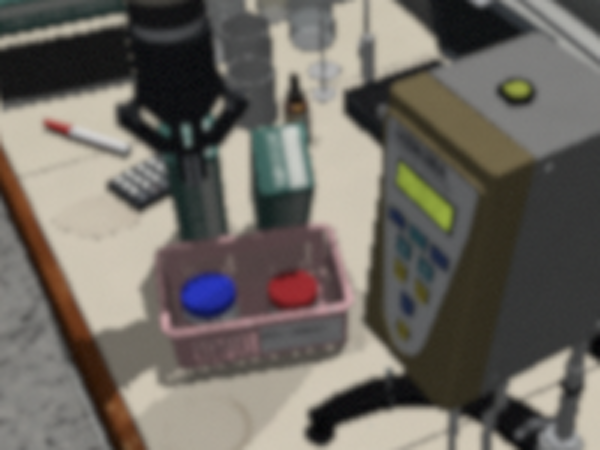

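The left carton is at about 21° from vertical, near the balance point. I'll ease it past slowly.

>>> {"op": "drive_tool", "data": {"deltas": [[0,0,0,0.2,0,0,-1],[0,0,0,0.2,0,0,-1],[0,0,0,0.2,0,0,-1],[0,0,0,0.2,0,0,-1],[0,0,0,0.2,0,0,-1],[0,0,0,0.2,0,0,-1],[0,0,0,0.2,0,0,-1],[0,0,0,0,0,0,-1]]}}

```text
t: 5.98
ee_pos: [0.5153, 0.3322, 0.1672]
tool_rot: [-2.486, -1.921, -0.0]
ft_force: [-0.0, -0.0, 0.6]
opening: 0.0
gripper_force: 0.0
```

>>> {"op": "drive_tool", "data": {"deltas": [[0,0,0,0,0,0,-1],[0,0,0,0,0,0,-1],[0,0,0,0,0,0,-1],[0,0,0,0,0,0,-1],[0,0,0,0,0,0,-1],[0,0,0,0,0,0,-1]]}}

```text
t: 6.48
ee_pos: [0.5153, 0.3318, 0.1674]
tool_rot: [-2.486, -1.921, -0.0]
ft_force: [0.5, 0.1, 0.0]
opening: 0.0
gripper_force: 0.0
```

```bash
python3 - <<'E'
from h import *
look("side");look()
E
```

```text
0.09 12 [0.505 0.525] [0.389 0.394 0.398]
0.11 13 [0.506 0.52 ] [0.388 0.394 0.397]
0.13 19 [0.503 0.529] [0.388 0.389 0.395]
0.15 14 [0.503 0.519] [0.385 0.389 0.392]


0.09 8 [0.512 0.521] [0.397 0.399 0.401]
0.11 9 [0.51  0.518] [0.397 0.4   0.403]
0.13 5 [0.511 0.515] [0.397 0.397 0.402]

0.13 4 [0.569 0.575] [0.291 0.294 0.298]
0.15 12 [0.565 0.589] [0.276 0.281 0.295]
```

Carton 1 now stands upright. I'll back off and shift to carton 2.

>>> {"op": "drive_tool", "data": {"deltas": [[0,0,0,-3,0,0,-1],[0,0,0,-3,0,0,-1],[0,0,0,-2.9,0,0,-1],[0,0,0,0,2.9,0,-1],[0,0,0,0,2.9,0,-1],[0,0,0,0,2.8,0,-1],[0,0,0,0,0,1.5,-1],[0,0,0,0,0,0,-1]]}}

```text
t: 7.25
ee_pos: [0.5759, 0.2228, 0.1492]
tool_rot: [-2.486, -1.917, 0.006]
ft_force: [-0.8, -0.6, -0.9]
opening: 0.003
gripper_force: 0.0
```

```bash
python3 - <<'E'
from h import *
print(manip.get_obs()["ee_pos"])
f=look();im=f["image"][80:230,130:330];cv2.imwrite("pics/e.png",cv2.resize(im,None,fx=3,fy=3,interpolation=cv2.INTER_CUBIC))
E
```

```text
[0.57592327 0.22278946 0.14918535]
0.09 14 [0.512 0.526] [0.397 0.403 0.405]
0.11 18 [0.51  0.523] [0.399 0.403 0.406]
0.13 21 [0.512 0.531] [0.397 0.401 0.405]
0.15 12 [0.512 0.523] [0.4   0.401 0.404]
```

View pics/e.png

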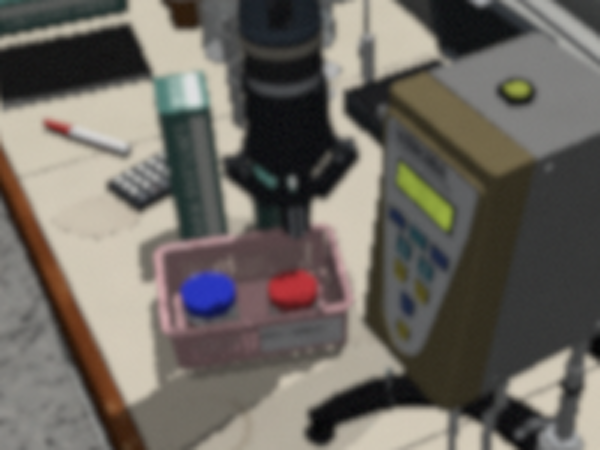

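Carton 1 stands upright at (190,150), and the fingers are in front of carton 2 at (270,215). I'll do the same push on carton 2.

>>> {"op": "drive_tool", "data": {"deltas": [[0,0,0,1,0,0,-1],[0,0,0,1,0,0,-1],[0,0,0,0.8,0,0,-1],[0,0,0,0.4,0,0,-1],[0,0,0,0.4,0,0,-1],[0,0,0,0.4,0,0,-1],[0,0,0,0.4,0,0,-1],[0,0,0,0.4,0,0,-1]]}}

```text
t: 7.97
ee_pos: [0.5882, 0.2708, 0.1524]
tool_rot: [2.486, 1.921, 0.0]
ft_force: [-0.8, 1.0, -0.4]
opening: 0.001
gripper_force: 0.1
```

>>> {"op": "drive_tool", "data": {"deltas": [[0,0,0,0.4,0,-0.2,-1],[0,0,0,0.4,0,-0.2,-1],[0,0,0,0.4,0,-0.2,-1],[0,0,0,0.4,0,-0.2,-1],[0,0,0,0.4,0,-0.2,-1],[0,0,0,0.3,0,-0.2,-1],[0,0,0,0.3,0,-0.2,-1],[0,0,0,0.3,0,-0.2,-1]]}}

```text
t: 8.63
ee_pos: [0.5956, 0.2988, 0.1686]
tool_rot: [2.486, 1.921, 0.0]
ft_force: [-0.1, 0.0, 0.6]
opening: -0.005
gripper_force: 0.0
```

>>> {"op": "drive_tool", "data": {"deltas": [[0,0,0,0.2,0,0,-1],[0,0,0,0.2,0,0,-1],[0,0,0,0.2,0,0,-1],[0,0,0,0.2,0,0,-1],[0,0,0,0.2,0,0,-1],[0,0,0,0.2,0,0,-1],[0,0,0,0.2,0,0,-1],[0,0,0,0,0,0,-1]]}}

```text
t: 9.3
ee_pos: [0.599, 0.3124, 0.1682]
tool_rot: [-2.486, -1.921, -0.0]
ft_force: [0.3, 0.5, -0.5]
opening: -0.0
gripper_force: 0.0
```

>>> {"op": "drive_tool", "data": {"deltas": [[0,0,0,0,0,0,-1],[0,0,0,0,0,0,-1],[0,0,0,0,0,0,-1],[0,0,0,0,0,0,-1],[0,0,0,0,0,0,-1],[0,0,0,0,0,0,-1]]}}

```text
t: 9.8
ee_pos: [0.599, 0.312, 0.1684]
tool_rot: [2.486, 1.921, 0.0]
ft_force: [0.6, -0.0, 0.2]
opening: -0.0
gripper_force: 0.0
```

```bash
python3 - <<'E'
from h import *
look("side")
f=look();im=f["image"][80:230,130:330];cv2.imwrite("pics/f.png",cv2.resize(im,None,fx=3,fy=3,interpolation=cv2.INTER_CUBIC))
E
```

```text
0.09 14 [0.508 0.531] [0.395 0.401 0.405]
0.11 16 [0.507 0.531] [0.397 0.402 0.406]
0.13 20 [0.508 0.535] [0.394 0.401 0.405]
0.15 18 [0.509 0.528] [0.397 0.4   0.407]

0.09 25 [0.593 0.619] [0.382 0.385 0.393]
0.11 20 [0.594 0.618] [0.385 0.39  0.392]
0.13 20 [0.595 0.621] [0.384 0.389 0.395]
0.15 19 [0.593 0.615] [0.387 0.392 0.395]

0.09 11 [0.513 0.523] [0.398 0.401 0.407]
0.11 14 [0.512 0.522] [0.399 0.402 0.406]
0.13 16 [0.512 0.528] [0.399 0.402 0.406]
0.15 15 [0.513 0.529] [0.399 0.402 0.405]

0.09 18 [0.597 0.617] [0.382 0.385 0.39 ]
0.11 12 [0.598 0.608] [0.387 0.389 0.391]
0.13 16 [0.596 0.607] [0.387 0.39  0.393]
0.15 4 [0.6   0.607] [0.389 0.391 0.393]
```

View pics/f.png

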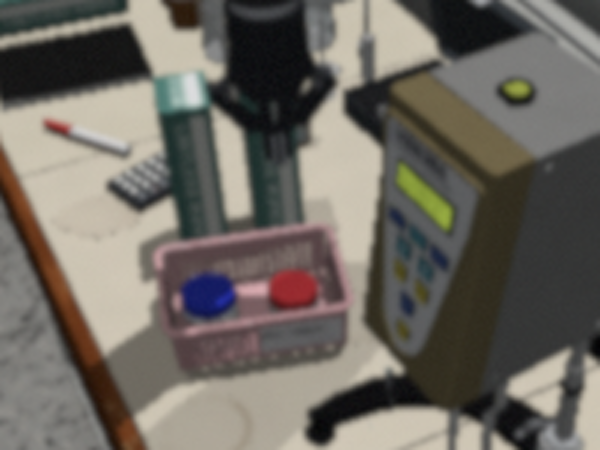

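Both cartons look upright, at (190,150) and (275,180). I'll back away and check again.

>>> {"op": "drive_tool", "data": {"deltas": [[0,0,0,-3,0,0,-1],[0,0,0,-3,0,0,-1],[0,0,0,-3,0,-1,-1],[0,0,0,-2,0,-2,-1],[0,0,0,0,0,-3,-1],[0,0,0,0,0,-3,-1],[0,0,0,0,0,-3,-1],[0,0,0,0,0,0,-1]]}}

```text
t: 10.57
ee_pos: [0.5733, 0.2058, 0.2964]
tool_rot: [2.482, 1.917, 0.018]
ft_force: [0.3, 0.2, 1.5]
opening: 0.003
gripper_force: 0.0
```

>>> {"op": "drive_tool", "data": {"deltas": [[0,0,0,0,0,0,-1],[0,0,0,0,0,0,-1],[0,0,0,0,0,0,-1],[0,0,0,0,0,0,-1],[0,0,0,0,0,0,-1],[0,0,0,0,0,0,-1]]}}

```text
t: 11.07
ee_pos: [0.5708, 0.2056, 0.2871]
tool_rot: [-2.485, -1.92, 0.003]
ft_force: [-0.2, 0.1, -0.2]
opening: -0.001
gripper_force: 0.0
```

```bash
python3 - <<'E'
from h import *
look()
f=look("side");c=cloud(f)
for lo,hi in((.46,.558),(.56,.67)):
    m=(f["depth"]>0)&(c[...,0]>lo)&(c[...,0]<hi)&(c[...,1]>.3)&(c[...,1]<.5)&(c[...,2]>.18)&(c[...,2]<.23)
    print("top",m.sum(),np.round(np.percentile(c[m],[3,50,97],axis=0),3).tolist())
im=f["image"][80:230,130:330];cv2.imwrite("pics/g.png",cv2.resize(im,None,fx=3,fy=3,interpolation=cv2.INTER_CUBIC))
E
```

```text
0.09 11 [0.512 0.521] [0.4   0.403 0.407]
0.11 14 [0.51 0.52] [0.4   0.403 0.409]
0.13 20 [0.512 0.529] [0.398 0.402 0.404]
0.15 14 [0.512 0.524] [0.399 0.402 0.405]

0.09 14 [0.594 0.61 ] [0.373 0.377 0.379]
0.11 11 [0.593 0.605] [0.375 0.378 0.381]
0.13 14 [0.595 0.609] [0.373 0.378 0.38 ]
0.15 13 [0.595 0.604] [0.376 0.378 0.382]

0.09 13 [0.509 0.528] [0.397 0.402 0.407]
0.11 15 [0.507 0.528] [0.399 0.403 0.407]
0.13 18 [0.509 0.533] [0.397 0.402 0.406]
0.15 19 [0.509 0.535] [0.395 0.402 0.405]

0.09 18 [0.59  0.614] [0.37  0.379 0.382]
0.11 18 [0.592 0.609] [0.376 0.379 0.382]
0.13 20 [0.59  0.615] [0.374 0.38  0.384]
0.15 18 [0.593 0.617] [0.375 0.379 0.386]

top 169 [[0.509, 0.39, 0.181], [0.533, 0.406, 0.199], [0.556, 0.458, 0.202]]
top 201 [[0.565, 0.369, 0.181], [0.617, 0.391, 0.199], [0.648, 0.444, 0.203]]
```

View pics/g.png

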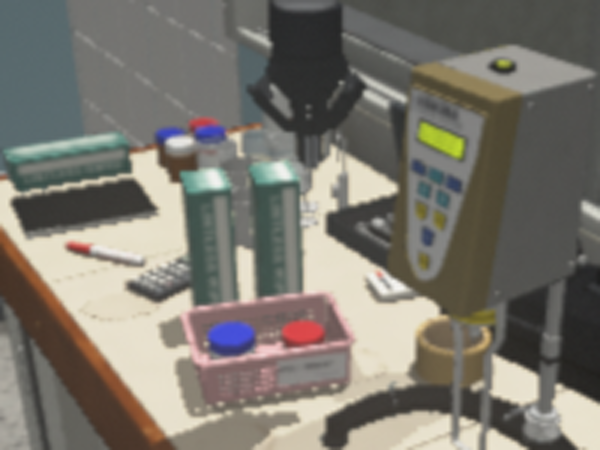

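Both cartons, at (210,240) and (277,230), stand vertical with their tops at about 0.2 m. The arm is clear and the jars are in place, so I'll hand in.

```bash
python3 -c "
from bench import manip
print(manip.hand_in())"
```

```text
the job is handed in; nothing more can be done
None
```

I pushed both cartons upright and handed the job in after about 11 s of robot time; in the last pictures they stood vertical on the worktop with tops about 0.2 m high, the arm clear and the jars in place, though the hand-in returned no verdict.

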